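Index the vial carousel by three clicks

TASK

The first three small sample vials are done. Turn the knob of the carousel that holds the many small vials exactly three clicks clockwise, seen from above (one click moves the tray on by one vial place), leave it resting in that click and let go. Leave the other carousel, the one with fewer and larger vials, at its setting.

Things in the scene. Friction and masses are not known exactly. Their poses are not given: they have to be found in the camera images.
- small_carousel (a joint): Turn of the small-vial carousel: grey tray 132 mm across on a fixed drum, 14 vials 12 mm wide and one empty place; tray and knob are one piece, axis vertical. Rad, growing clockwise from above. Sprung clicks at 0, 0.419, 0.838 ... 3.35 (24 deg, one place each); starts resting in the click at 0.419; stop at -0.1. Takes about 0.1 N m; let go between clicks, it springs to the nearer one.
- small_carousel_knob (a point): Grip point of its knob, on the axis, 92 mm above the bench. Upright black bar 46 mm long, 14 thick, 36 high (74 to 110 mm above the bench) over a black disc 48 mm across, top at 74 mm. Vial tops are at 60 mm: fingertips at 76 mm clear all. Site x runs along the bar, y across its thickness, z up; turns with the knob.
- small_carousel_gap (a point): Centre of the small-vial carousel's one empty place (dark round spot), on the tray's top, 42 mm above the bench, 52 mm from the axis, on the side of the white line on the knob; anywhere around the front. Turns with the tray: three clicks carry it 61 mm in a straight line from its start.
- large_carousel_gap (a point): Empty place of the other carousel, to be left alone: same drum, tray, knob and heights, but 9 larger vials (22 mm wide, tops at 66 mm) in 10 places. On the tray's top, 42 mm above the bench, 52 mm from its axis; turns with its tray. One carousel stands left of the middle, one right, either way round.

How it is judged:
By the outcome, as a careful person would: the job done as asked, in the order asked, and still so for the second after the job is handed in, with the robot touching nothing.
It also fails if it takes over 32 s, if anything falls off the work surface, if the arm or the gripper's body presses on something with over 40 N, if the wrist force passes 120 N, or if a joint passes its speed limit or range.

ROBOT

A 6-joint arm with a two-finger parallel gripper is mounted at the origin on the work surface. World frame = base frame: x ahead of the robot, y to its left, z up, the work surface at z = 0. Lengths are in m, angles in rad, forces in N, time in s.
With the tool pointing down it reaches from about 0.35 to 0.725 m from the base axis. Payload 6 kg.
Tool frame: the origin (TCP) lies on the centre line of the jaws, within the pads' length; the fingertips stand 14 mm ahead of it and the grasp point (between the pads) lies 5 mm behind it; z points along the fingers, y is the line along which they close (so a half turn about z gives the same grasp; the last joint's range is limited). The gripper opens to 85 mm and grips with 20 to 120 N. Pads are 22 mm wide; open, the fingers measure 114 mm over their backs; the gripper's body (76 mm by 85 mm) begins 54 mm behind the grasp point. The pads swing forward as they close: fully open they stand 13 mm farther back than shut.
Start: joints at [-0.88, 0.04, 0.085, 0, -1.615, -0.334], TCP at [0.21, -0.562, 0.245] pointing down, gripper open.
Joint ranges: [-2.56, 2.56], [-1.29, 2.01], [-1.08, 1.49], [-3.29, 1.98], [-2.81, -0.18], [-2.99, 2.99]. Speed limits (rad/s): [2.57, 2.57, 3.01, 3.14, 3.14, 3.14].

INTERFACE

Orientations are given as a unit quaternion [x, y, z, w].
In Python, from workcell import bot gives the robot as it stands. Calls block until the motion is done:
- bot.reach(position, orientation): joint-space move of the TCP to a pose.
- bot.move_linear(position, rot=None, rate=0.15): straight line of the TCP; rot=None keeps the orientation; rate is the mean speed in m/s.
- bot.set_joints(angles): joint-space move.
- bot.grip(opening): finger opening in m; the grip force is fixed at half the most; returns when the fingers have stopped.
- bot.dwell(seconds).
- bot.inverse_kinematics(position, orientation): joint angles nearest the present ones, or None.
- bot.capture(name): name is "scene" or "side" or "wrist"; returns the picture (420x560x3 uint8, red, green, blue); there is no depth.
- bot.calibration(name): a dict with "fx", "fy", "cx", "cy" (pixels), "R" (3x3) and "t" (3): a world point X has camera coordinates R X + t. Camera axes: x right, y down, z forward; pixel columns grow to the right and rows downward; lengths in m; the calibration is good to about 2 mm. A picture is of the moment at which its call begins: read the wrist's pose just before it. calibration takes no time and is no camera call; for the wrist camera it gives the pose at the moment of the call.
A pose or a line that the arm cannot do raises bot.Unreachable and nothing moves.
- bot.finish_job(): hands the job in; it is judged then, once.
Readings, each from a call of its own:
- bot.get_t(): time.
- bot.get_joint_pos(): joint angles.
- bot.get_dq(): joint speeds.
- bot.get_tau(): joint torques, N m.
- bot.get_position(): TCP position.
- bot.get_ee_rot(): TCP orientation.
- bot.get_contact_force(): force on the tool from outside, world axes, zero at the start.
- bot.get_torque(): the same for the moment, N m.
- bot.get_grip_width(): finger opening in m.
- bot.get_finger_force(): force on a finger pad.
Only numpy, scipy, OpenCV 4.12 (cv2) and the standard library are available. Lean on these libraries where they do the work, as an engineer would, in place of code of your own. Each camera call takes 0.05 s, during which the arm holds its last target. There are 200 camera calls.

## Working session

There is one attempt and no reset: what is moved stays moved. The work goes in short steps, each a Python script; the robot and the scene stay as the last script left them, time stands still between calls to the robot, and variables do not carry over. Pictures are saved under pics/ and viewed, at most 10 in all, crops included, and the job is handed in when it is done.

```bash
mkdir -p pics; python3 - <<'E'
from workcell import bot
import cv2
for n in("scene","side"):
    cv2.imwrite(f"pics/{n}.png",bot.capture(n)[:,:,::-1])
    c=bot.calibration(n);print(n,c)
E
```

```text
scene {'fx': 524.6951995258793, 'fy': 524.6951995258793, 'cx': 283.07977067788556, 'cy': 211.1790654057834, 'R': array([[ 0.51439792,  0.85728639,  0.02132678],
       [ 0.55149163, -0.31166257, -0.77377221],
       [-0.65669762,  0.40978835, -0.63310484]]), 't': array([-0.27475755, -0.21874029,  1.2564202 ])}
side {'fx': 433.686216500297, 'fy': 433.686216500297, 'cx': 279.25811445353827, 'cy': 204.04509665394966, 'R': array([[ 0.6883371 , -0.72536619, -0.00599395],
       [-0.43658542, -0.40767109, -0.80199592],
       [ 0.57929717,  0.55466041, -0.59729944]]), 't': array([-0.34898378,  0.280075  ,  0.41075335])}
```

View pics/scene.png

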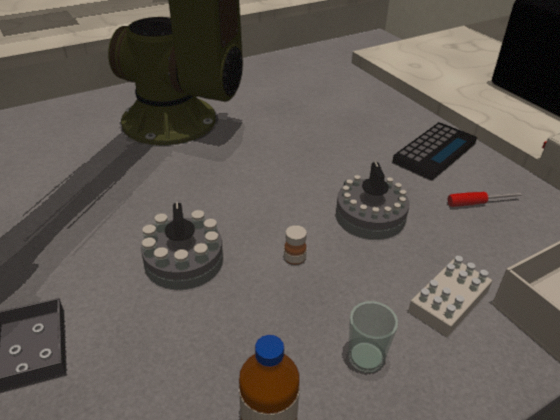

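View pics/side.png

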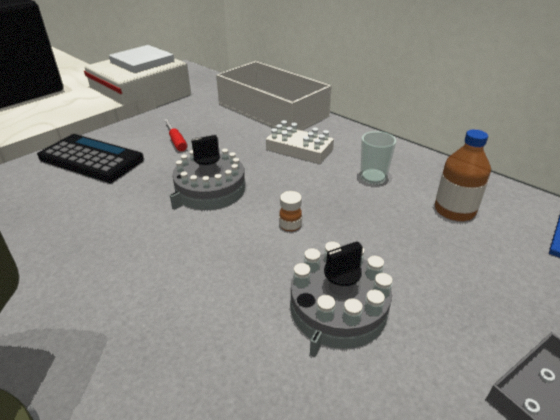

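The small-vial carousel is at about (373,200) in the scene picture and (208,172) in the side picture. The large one is at (181,245) and (341,285). I'll locate the small one's axis, then look at it from above with the wrist camera.

```bash
cat > h.py <<'E'
from workcell import bot
import numpy as np, cv2
from scipy.spatial.transform import Rotation as Rot
def unproj(c,uv,z):
    d=c["R"].T@np.array([(uv[0]-c["cx"])/c["fx"],(uv[1]-c["cy"])/c["fy"],1]); o=-c["R"].T@c["t"]
    return o+d*(z-o[2])/d[2]
def proj(c,X):
    p=c["R"]@np.asarray(X)+c["t"]; return np.array([c["fx"]*p[0]/p[2]+c["cx"],c["fy"]*p[1]/p[2]+c["cy"]])
def down(yaw): # tool z down, tool y (closing line) at world angle yaw
    y=np.array([np.cos(yaw),np.sin(yaw),0]);z=np.array([0,0,-1.]);x=np.cross(y,z)
    return Rot.from_matrix(np.c_[x,y,z]).as_quat()
E
python3 - <<'E'
from h import *
for n,uv in(("scene",(376,188)),("side",(206,161))): print(unproj(bot.calibration(n),uv,.074))
for n,uv in(("scene",(373,200)),("side",(208,172))): print(unproj(bot.calibration(n),uv,.042))
c=bot.calibration("wrist");p=bot.get_position();R=Rot.from_quat(bot.get_ee_rot())
print("cam in tool",R.inv().apply(-c["R"].T@c["t"]-p),"\n",c["R"]@R.as_matrix(),c["fx"])
print(R.as_matrix())
E
```

```text
[0.53386491 0.19201967 0.074     ]
[0.51054286 0.18027564 0.074     ]
[0.52845671 0.19479433 0.042     ]
[0.51980981 0.19143516 0.042     ]
cam in tool [ 0.07551905  0.00074444 -0.12897017] 
 [[-7.14185131e-07  9.99999683e-01  7.96110728e-04]
 [-9.56000345e-01  2.32868693e-04 -2.93365448e-01]
 [-2.93365541e-01 -7.61291648e-04  9.56000042e-01]] 331.24678917652864
[[-9.37000051e-01 -3.49328429e-01 -7.43534453e-04]
 [-3.49329181e-01  9.36998838e-01  1.51716108e-03]
 [ 1.66703420e-04  1.68131829e-03 -9.99998573e-01]]
```

```bash
python3 - <<'E'
from h import *
p=bot.get_position(); bot.move_linear(p+[0,0,.07],rate=.25)
bot.reach([.524,.19,.25],down(np.pi/2))
bot.dwell(.2)
c=bot.calibration("wrist"); im=bot.capture("wrist")
np.save("c1.npy",c,allow_pickle=True)
print(bot.get_t(),bot.get_joint_pos(),proj(c,[.524,.19,.11]))
cv2.imwrite("pics/w1.png",im[:,:,::-1])
E
```

```text
3.65 [ 7.07562868e-01 -7.25072733e-02 -1.79605502e-02  7.03202211e-06
 -1.62531416e+00 -2.27886288e+00] [279.30837617 200.34809921]
```

View pics/w1.png

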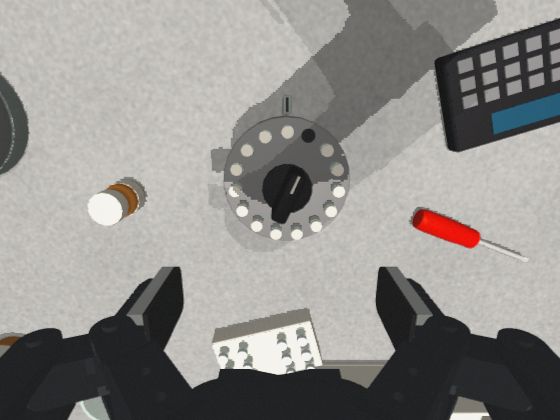

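The wrist view shows the small tray centred near (287,179) and the gap at (308,135). The bar's white line points at the gap. Next I'll fit the ring of vial tops.

```bash
python3 - <<'E'
from h import *
from scipy.optimize import least_squares
c=np.load("c1.npy",allow_pickle=True).item()
v=[(288,132),(265,137),(247,151),(236,170),(235,190),(242,211),(257,226),(276,234),(297,234),(316,226),(331,211),(339,191),(337,170),(327,151)]
P=np.array([unproj(c,q,.06)[:2] for q in v])
s=least_squares(lambda a:np.hypot(*(P-a[:2]).T)-a[2],[.52,.19,.05]);print(s.x,np.abs(s.fun).max())
C=s.x[:2];g=unproj(c,(308,135),.042)[:2];d=g-C
print("gap",g,np.hypot(*d),np.degrees(np.arctan2(d[1],d[0])))
a=np.degrees(np.arctan2(*(P-C).T[::-1]));ph=[(x-24*(i+1 if i<13 else 14)) for i,x in enumerate(a)]
print(a, "phase mod24",np.mod(a,24))
b=[unproj(c,q,.11)[:2] for q in((278,218),(299,169))];e=b[1]-b[0];print("bar",b,np.hypot(*e),np.degrees(np.arctan2(e[1],e[0])))
E
```

```text
[0.52342814 0.19730254 0.05173959] 0.0004129499293562128
gap [0.47550445 0.21858176] 0.05243553706734909 156.05767879976472
[ 179.03488434 -156.34929087 -132.00281504 -107.98715489  -85.58063471
  -60.20460029  -35.78205295  -11.99233718   12.14091134   35.79805589
   60.08366896   84.46744921  108.16345038  131.90166469] phase mod24 [11.03488434 11.65070913 11.99718496 12.01284511 10.41936529 11.79539971
 12.21794705 12.00766282 12.14091134 11.79805589 12.08366896 12.46744921
 12.16345038 11.90166469]
bar [array([0.53971119, 0.18887041]), array([0.49732856, 0.20615164])] 0.045770381062367645 157.81714799061047
```

```bash
python3 - <<'E'
import cv2
im=cv2.imread("pics/w1.png")[100:260,205:365]
cv2.imwrite("pics/w1c.png",cv2.resize(im,(600,600),interpolation=cv2.INTER_CUBIC))
E
```

```text
(no output)
```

View pics/w1c.png

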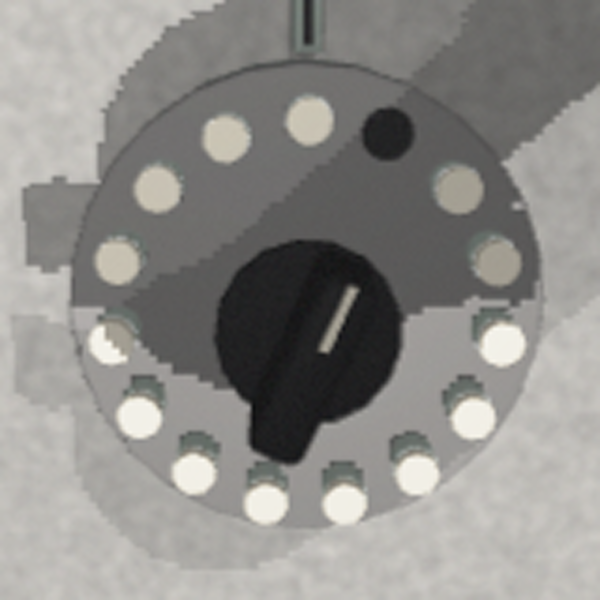

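The centre is at (0.5234, 0.1973) with the gap at 156°, and the ring radius, the 24° phases and the 46 mm bar all agree with the given sizes. I'll grip across the bar at yaw 246° and turn the last joint only.

```bash
python3 - <<'E'
from h import *
q=down(np.radians(246)); x,y=.5232,.1973
bot.reach([x,y,.19],q); bot.grip(.05)
bot.move_linear([x,y,.092],rate=.08)
print("t",bot.get_t(),bot.get_position(),bot.get_joint_pos(),bot.get_contact_force())
bot.grip(.0)
print("grip",bot.get_grip_width(),bot.get_finger_force(),bot.get_contact_force(),bot.get_torque(),bot.get_t())
E
```

```text
t 7.775 [0.52354264 0.19747579 0.09271264] [ 7.19698726e-01 -3.20516550e-02 -2.66582720e-01  2.92791012e-04
 -1.33514911e+00  4.32201798e-01] [-0.28303693  0.37172331 -0.00304711]
grip 0.01297913777488627 59.07950520515442 [-0.59536789 -1.05465551  2.54184683] [-0.22065149  0.48406574 -0.08770147] 8.1917
```

```bash
python3 - <<'E'
from h import *
q0=bot.get_joint_pos()
for k in range(1,7):
    q=np.array(q0);q[5]-=np.radians(12*k);bot.set_joints(q)
    print(round(np.degrees(q0[5]-bot.get_joint_pos()[5]),2),np.round(bot.get_contact_force(),1),np.round(bot.get_torque(),2),bot.get_grip_width())
bot.dwell(.3)
print(np.degrees(q0[5]-bot.get_joint_pos()[5]),bot.get_torque(),bot.get_t())
E
```

```text
11.77 [-0.7 -0.2  0.2] [ 0.17  0.04 -0.03] 0.012988309963325465
23.64 [ 1.5  1.9 -0.4] [ 0.45 -0.4  -0.11] 0.013621151268807934
35.58 [ 2.7  2.8 -0.9] [ 0.85 -1.04  0.  ] 0.013430715810859759
47.68 [ 3.3  3.4 -2. ] [ 0.91 -1.41 -0.07] 0.012974661870915763
59.67 [ 5.9  3.3 -3.2] [ 0.88 -1.7   0.04] 0.013080213276548801
71.68 [ 6.5  4.  -2.8] [ 0.93 -2.1  -0.05] 0.013471099566225001
71.6498298562899 [ 0.94131866 -2.05397048 -0.06173098] 10.3917
```

Turned 72° with light forces. Next I'll let go, rise straight up and look.

```bash
python3 - <<'E'
from h import *
bot.grip(.05); bot.dwell(.2)
p=bot.get_position(); bot.move_linear(p+[0,0,.12],rate=.12)
bot.reach([.524,.19,.25],down(np.radians(174))); bot.dwell(.3)
c=bot.calibration("wrist"); im=bot.capture("wrist")
np.save("c2.npy",c,allow_pickle=True)
cv2.imwrite("pics/w2.png",im[:,:,::-1])
C=np.array([.5234,.1973])
for a in(108,84,60): print(a,proj(c,[*(C+.052*np.array([np.cos(np.radians(a)),np.sin(np.radians(a))])),.042]))
print(bot.get_t(),bot.get_contact_force())
E
```

```text
108 [298.70216752 231.82646057]
84 [279.19105554 235.69886526]
60 [259.67842337 231.83763197]
12.8083 [-0.82374219 -0.26681414 -0.39206222]
```

View pics/w2.png

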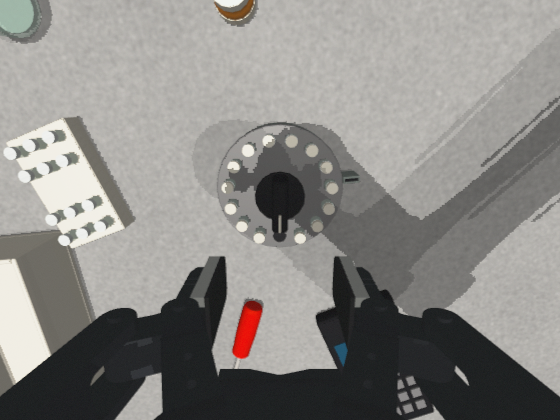

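The gap is now at about (279,236). That matches the predicted position for 84°, which is exactly three clicks clockwise, and the gripper is clear.

```bash
python3 -c "
from workcell import bot
print(bot.finish_job())"
```

```text
the job is handed in; nothing more can be done
None
```

I turned the small-vial carousel three clicks clockwise and let go; the last picture shows its gap where three clicks should put it. The large-vial carousel was not touched, and I handed the job in just after 12.8 s on the robot's clock.

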